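Set the oxygen flow for the laid-out mask adapter

TASK

Get the oxygen ready for the next patient: one mask adapter has been laid out in the steel dish, and the colour tells the flow it needs: blue 2, yellow 8, red 10 litres a minute. Turn the black click-stop sleeve on the valve of the small oxygen cylinder to that number, by pushing its lug round or however you like, so that it sits clicked in there. Leave the adapters and the other things where they are.

Things in the scene. Friction and masses are not known exactly. Their poses are not given: they have to be found in the camera images.
- oxygen_set: fixed small oxygen cylinder (64 mm diameter, aluminium, green shoulder) lying in a grey cradle, valve at one end. Origin on the cabinet top under the sleeve's axis; +y along the cylinder (y = 30 to 167 mm, top z = 77 mm, half-width 35 mm). Handwheel to y = -54 mm (top z 64), gauge to x = -46 mm (top z 62), outlet to x = +47 mm (top z 50). Within 100 mm only the sleeve is higher than 77 mm
- flow_sleeve (a joint): angle of the black scale sleeve, rad, growing anticlockwise seen from above; one click is 30 degrees. The white number at the red index line is the flow set: 0 at joint value 0, 1 at 0.524, 2 at 1.047, 3 at 1.571, 4 at 2.094, 6 at 2.618, 8 at 3.142, 10 at 3.665, 15 at 4.189 (last stop). A ball detent pulls it into the nearest click; about 0.12 N m carries it over
- sleeve_top (a point): centre of the sleeve's top face, on its vertical axis, 104 mm above the cabinet top; its x axis points along the lug. Sleeve 52 mm in diameter, from 74 to 104 mm above the cabinet top, over a flange 62 mm in diameter
- lug_end (a point): middle of the outer end of the sleeve's lug: a black radial bar with a white stripe on top, 10 mm wide, from 26 to 51.5 mm from the axis, 80 to 98 mm above the cabinet top. Seen from above it points straight away from the cylinder when 4 is set, at the red index line when 1 is set, and 30 degrees further anticlockwise for each click up
- index_mark (a point): fixed red index line on the flange under the sleeve, 28 mm from the axis, 73 mm above the cabinet top, on the gauge's side (-x of oxygen_set), square to the cylinder
- steel_dish: fixed open steel dish 85 x 110 x 20 mm, wall and floor 3 mm, holding the one adapter for this patient; origin at the centre of its underside
- spare_tray: fixed open pale green plastic tray of the same size, holding the two spare adapters; origin at the centre of its underside
- adapter_blue: mask adapter (air-entrainment jet), a blue plastic barrel with black air windows and a thin hose nipple on top, standing upright; 27 mm diameter at the foot, 59 mm tall, 15 g; origin at the centre of its foot. If it is the one in the steel dish, the flow must be 2 L/min
- adapter_yellow: mask adapter (air-entrainment jet), a yellow plastic barrel with black air windows and a thin hose nipple on top, standing upright; 27 mm diameter at the foot, 59 mm tall, 15 g; origin at the centre of its foot. If it is the one in the steel dish, the flow must be 8 L/min
- adapter_red: mask adapter (air-entrainment jet), a red plastic barrel with black air windows and a thin hose nipple on top, standing upright; 27 mm diameter at the foot, 59 mm tall, 15 g; origin at the centre of its foot. If it is the one in the steel dish, the flow must be 10 L/min
- alcohol_bottle: small white bottle with a blue cap, 41 mm diameter, 92 mm tall. Stands or lies near the work; leave it alone. Origin at the centre of its underside.
- tape_roll_1: white roll of tape, 50 mm diameter, 26 mm high. Stands or lies near the work; leave it alone. Origin at the centre of its underside.
- bottle_1: pump bottle, 48 x 75 x 187 mm tall. Stands or lies near the work; leave it alone. Origin at the centre of its underside.
- box_1: small carton, 35 x 92 x 71 mm tall. Stands or lies near the work; leave it alone. Origin at the centre of its underside.
- gauze_pack_1: white gauze packet, 59 x 83 x 12 mm. Stands or lies near the work; leave it alone. Origin at the centre of its underside.
- thermometer: white clinical thermometer, 18 x 122 x 13 mm. Stands or lies near the work; leave it alone. Origin at the centre of its underside.
Things that resemble listed ones, but are neither listed nor needed, are in the scene too. Several things look just like the adapter_red: the one meant starts nearest to the robot's base.

How it is judged:
At the end, for the whole second after the job is handed in: The sleeve rests with the number for the adapter standing in the steel dish (blue 2, yellow 8, red 10) at the index line, within 0.12 rad (7 degrees; a click is 30 degrees) (((horizontal distance between adapter_blue and steel_dish below 0.05 m and value of joint flow_sleeve between 0.927 and 1.167 rad) or (horizontal distance between adapter_yellow and steel_dish below 0.05 m and value of joint flow_sleeve between 3.022 and 3.262 rad) or (horizontal distance between adapter_red and steel_dish below 0.05 m and value of joint flow_sleeve between 3.545 and 3.785 rad)) and velocity of joint flow_sleeve between -0.05 and 0.05 rad/s); the robot touches nothing.
It fails at once if a mask adapter is moved by more than 20 mm or knocked over (distance of any of adapter_blue, adapter_yellow, adapter_red from where it was at the start of the episode above 0.02 m or angle between any of adapter_blue, adapter_yellow, adapter_red's own z axis and vertical above 0.5 rad).
It fails at once if another thing on the cabinet is moved by more than 20 mm (distance of any of alcohol_bottle, tape_roll_1, bottle_1, box_1, gauze_pack_1, thermometer from where it was at the start of the episode above 0.02 m).
It also fails if it takes over 38 s, if anything falls off the work surface, if the arm or the gripper's body presses on something with over 40 N, if the wrist force passes 120 N, or if a joint passes its speed limit or range.

ROBOT

A 7-joint arm with a two-finger parallel gripper is mounted at the origin on a cart in front of the work surface, level with it; the furniture and walls round the work are solid. World frame = base frame: x ahead of the robot, y to its left, z up, the work surface at z = 0. Lengths are in m, angles in rad, forces in N, time in s.
With the tool pointing down it reaches from about 0.425 to 1.025 m from the base axis. Payload 9.4 kg.
Tool frame: the origin (TCP) lies between the finger pads; the fingertips stand 17 mm ahead of it and the grasp point (between the pads) lies 2 mm behind it; z points along the fingers, y is the line along which they close (so a half turn about z gives the same grasp; the last joint's range is limited). The gripper opens to 85 mm and grips with 20 to 120 N. Pads are 22 mm wide; open, the fingers measure 114 mm over their backs; the gripper's body (76 mm by 85 mm) begins 54 mm behind the grasp point. The pads swing forward as they close: fully open they stand 13 mm farther back than shut.
Start: joints at [-1.356, 0.599, -0.003, 1.599, 0.002, 0.943, -0.08], TCP at [0.209, 0.694, 0.248] pointing down, gripper open.
Joint ranges: [-2.57, 2.57], [-0.35, 1.97], [-1.29, 1.29], [0.11, 2.56], [-1.05, 4.19], [0.11, 1.86], [-2.63, 2.63]. Speed limits (rad/s): [2.22, 2.22, 3.01, 3.01, 3.14, 3.14, 3.14].

INTERFACE

Orientations are given as a rotation vector (axis times angle).
In Python, from rig import bot, capture, get_calibration, order gives the robot as it stands.
- The arm moves only by the tool drive_tool, never from a script. Its argument "motion" is text: rows parted by semicolons, each of 7 numbers parted by spaces: the finger opening in cm, from 0 to 8.54, then the shift along the tool's x, y, z in cm, then the turn, a rotation vector about the tool's x, y, z in rad. In form: gripper x y z rx ry rz; .... A call has 1 to 10 rows; each row shifts and turns the commanded pose from where the row before left it, along the tool's axes as they then stand; what a row does not reach is not made up. A row lasts 1/10 s, in which the tool goes at most 50 mm and 8.59 degrees, less where a joint would pass 70% of its speed; a pose out of reach is approached as far as the arm can. A call is refused whole if a number of a shift passes 5 or a number of a turn 0.15, either way. A call with a gripper value outside its range is refused whole. The fingers move at their own pace and stop on an object; "grip_force" is the grip in N (left out, the last holds). Time passes only in rows, so rows that do not move let the fingers close. It gives the time, the measured TCP pose, the force, the opening and the grip force at its end, in the units of the state.
- bot.read_state(): the state, without advancing time (a new reading comes with each control period).
- capture(name): name is "side" or "top" or "wrist"; returns the picture (400x640x3 uint8, red, green, blue); there is no depth.
- get_calibration(name): a dict with "fx", "fy", "cx", "cy" (pixels), "dist" ([k1, k2, p1, p2, k3] as OpenCV has them; the pictures are not rectified), "camera_from_world" (4x4, takes a point from world to camera coordinates). Camera axes: x right, y down, z forward; pixel columns grow to the right and rows downward; lengths in m; the calibration is good to about 2 mm. A picture is of the moment at which its call begins: read the wrist's pose just before it. get_calibration takes no time and is no camera call; for the wrist camera it gives the pose at the moment of the call.
- order.close_job(): hands the job in; it is judged then, once.
The state is a dict: "t": time; "joint_positions": joint angles; "dq": joint speeds; "tau": joint torques, N m; "tool_pos": TCP position; "eef_rot": TCP orientation; "contact_force": force on the tool from outside, world axes, zero at the start; "moment": the same for the moment, N m; "width": finger opening in m; "gripper_force": force on a finger pad.
Only numpy, scipy, OpenCV 4.12 (cv2) and the standard library are available. Lean on these libraries where they do the work, as an engineer would, in place of code of your own. Each camera call takes 0.05 s, during which the arm holds its last target. There are 200 camera calls.

## Working session

There is one attempt and no reset: what is moved stays moved. The work goes in short steps, Python scripts to look and compute and a tool call to move; the robot and the scene stay as the last step left them, time stands still between calls to the robot, and variables do not carry over. Pictures are saved under pics/ and viewed, at most 10 in all, crops included, and the job is handed in when it is done.

Besides the shell and the picture viewer there is one more tool, called as name(argument=value, ...) on one line, values as JSON. drive_tool: Moves the arm, as the interface text tells. Its arguments: {"type":"object","properties":{"motion":{"type":"string"},"grip_force":{"type":"number"}},"required":["motion"]}

```bash
mkdir -p pics
python3 - <<'E'
from rig import bot,capture,get_calibration
import cv2
for n in("top","side"):
    cv2.imwrite(f"pics/{n}0.png",cv2.cvtColor(capture(n),cv2.COLOR_RGB2BGR))
s=bot.read_state();print(s["t"],s["tool_pos"],s["eef_rot"])
E
```

```text
0.1 [0.20848956 0.69395581 0.24748573] [-4.56669933e-01 -3.10818379e+00  2.25836835e-03]
```

View pics/top0.png

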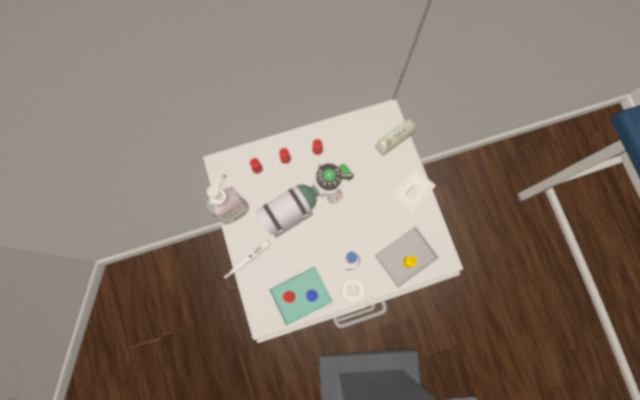

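View pics/side0.png

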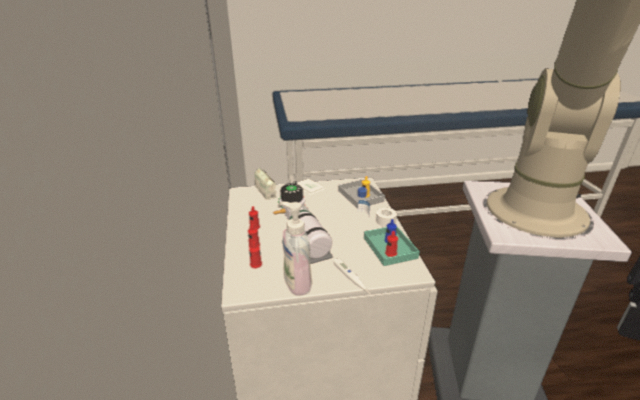

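The top view shows the yellow adapter in the steel dish (410,262), so the target is 8 L/min. The sleeve is near (329,177). Next I'll zoom in on the sleeve and work out its position.

```bash
cat > h.py <<'E'
import numpy as np,cv2
from rig import bot,capture,get_calibration
def ray(c,uv):
    K=np.array([[c["fx"],0,c["cx"]],[0,c["fy"],c["cy"]],[0,0,1]])
    p=cv2.undistortPoints(np.array([[uv]],float),K,np.array(c["dist"]))[0,0]
    T=np.array(c["camera_from_world"]);R=T[:3,:3]
    return -R.T@T[:3,3],R.T@np.array([p[0],p[1],1])
def onz(c,uv,z):
    o,d=ray(c,uv);return o+d*(z-o[2])/d[2]
def px(c,P):
    K=np.array([[c["fx"],0,c["cx"]],[0,c["fy"],c["cy"]],[0,0,1]])
    T=np.array(c["camera_from_world"]);return cv2.projectPoints(np.atleast_2d(np.array(P,float)),cv2.Rodrigues(T[:3,:3])[0],T[:3,3],K,np.array(c["dist"]))[0][:,0]
E
python3 - <<'E'
from h import *
c=get_calibration("top");im=cv2.imread("pics/top0.png")
for n,uv,z in[("sleeve",(329,177),.104),("cylend",(272,220),.045),("shoulder",(305,197),.045),("dish",(406,257),0),("red1",(317,146),.05),("red2",(285,155),.05),("red3",(256,165),.05),("carton",(396,137),.03),("bottle",(352,260),.09)]:print(n,onz(c,uv,z).round(3))
print(px(c,[[0,0,0],[.5,0,0],[.5,.2,0]]).round(),ray(c,(320,200))[0])
w=get_calibration("wrist");print(np.array(w["camera_from_world"]).round(3),w["fx"])
a=cv2.resize(im[130:240,240:380],None,fx=5,fy=5,interpolation=cv2.INTER_CUBIC)
cv2.imwrite("pics/c1.png",a)
E
```

```text
sleeve [0.616 0.13  0.104]
cylend [0.545 0.255 0.045]
shoulder [0.591 0.183 0.045]
dish [ 0.455 -0.032  0.   ]
red1 [0.704 0.151 0.05 ]
red2 [0.687 0.222 0.05 ]
red3 [0.667 0.286 0.05 ]
carton [ 0.724 -0.029  0.03 ]
bottle [0.448 0.094 0.09 ]
[[410. 483.]
 [390. 237.]
 [300. 242.]] [0.38543007 0.15706822 0.9080726 ]
[[ 0.288  0.958 -0.    -0.725]
 [ 0.907 -0.273  0.321 -0.043]
 [ 0.307 -0.093 -0.947  0.38 ]
 [ 0.     0.     0.     1.   ]] 283.63473450764286
```

View pics/c1.png

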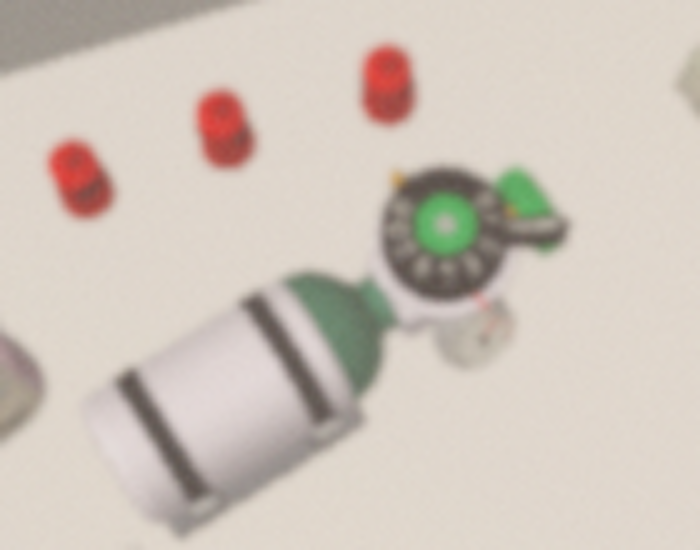

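Run:
```python
from h import *
ct,cs=get_calibration("top"),get_calibration("side")
def green(f,x0,x1,y0,y1,v):
    im=cv2.imread(f);h=cv2.cvtColor(im,cv2.COLOR_BGR2HSV)[y0:y1,x0:x1]
    m=cv2.inRange(h,(45,90,v),(85,255,255));n,_,st,ce=cv2.connectedComponentsWithStats(m)
    return [(ce[i]+[x0,y0],st[i,4]) for i in range(1,n) if st[i,4]>5]
print(green("pics/top0.png",318,341,162,190,60),green("pics/side0.png",278,306,180,200,40))
ut=green("pics/top0.png",318,341,162,190,60)[0][0]
us=max(green("pics/side0.png",278,306,180,200,40),key=lambda t:t[1])[0]
o1,d1=ray(ct,ut);o2,d2=ray(cs,us)
A=np.c_[d1,-d2];s=np.linalg.lstsq(A,o2-o1,rcond=None)[0]
p,q=o1+s[0]*d1,o2+s[1]*d2;print("tri",p,q)
C=onz(ct,ut,.104);print("C",C)
L=onz(ct,(352.4,176),.098);I=onz(ct,(336.4,190),.073)
for n,P in(("lug",L),("index",I)):v=P-C;print(n,P,np.hypot(*v[:2]),np.degrees(np.arctan2(v[1],v[0])))
# cylinder axis: black bands middles at z~.045..; band ends seen
for uv in((240+90/1,130+88),):pass
a=onz(ct,(240+160/5,130+435/5),.06);b=onz(ct,(240+290/5,130+358/5),.06)
v=b-a;print("away dir",np.degrees(np.arctan2(v[1],v[0])))
```

```text
[(array([328.67532468, 174.15584416]), np.int32(77))] [(array([290.8, 187.7]), np.int32(40))]
tri [0.62244778 0.13074853 0.10284625] [0.62050906 0.13070384 0.10227705]
C [0.62210818 0.13078624 0.104     ]
lug [0.61746247 0.08240064 0.098     ] 0.04860811225480317 -95.48439834791716
index [0.59600374 0.11557881 0.073     ] 0.030211048036722952 -149.7765953256751
away dir -61.534802269067036
```

Rays from both views put the sleeve axis at about (0.622, 0.131), with its top at z≈0.103. The index points at -150° and the lug at about -92°, so 3 is set. For 8 the lug must point at 0° (world +x), a 90° anticlockwise turn. I'll straddle the lug with the fingers and carry it round.

drive_tool(motion="3 -2.8 -2.3 0 0 0 0;3 -2.8 -2.3 0 0 0 0;3 -2.8 -2.3 0 0 0 0;3 -2.8 -2.3 0 0 0 0;3 -2.8 -2.3 0 0 0 0;3 -2.8 -2.3 0 0 0 0;3 -2.8 -2.3 0 0 0 0;3 -2.8 -2.3 0 0 0 0;3 -2.8 -2.3 0 0 0 0;3 -2.8 -2.3 0 0 0 0", grip_force=20)

```text
t: 1.1
tool_pos: [0.4111, 0.3921, 0.2481]
eef_rot: [-0.457, -3.108, 0.001]
contact_force: [0.6, 0.0, 1.0]
width: 0.0303
gripper_force: 0.0
```

drive_tool(motion="3 -2.8 -2.3 0 0 0 0;3 -2.8 -2.3 0 0 0 0;3 -2.8 -2.3 0 0 0 0;3 -2.8 -2.3 0 0 0 0;3 -2.8 -2.3 0 0 0 0;3 -2.8 -2.3 0 0 0 0;3 -2.8 -2.3 0 0 0 0;3 -2.8 -2.3 0 0 0 0;3 -2.8 -2.3 0 0 0 0;3 -2.8 -2.3 0 0 0 0")

```text
t: 2.1
tool_pos: [0.6131, 0.0913, 0.248]
eef_rot: [-0.457, -3.108, 0.0]
contact_force: [-0.2, 0.8, 0.1]
width: 0.0301
gripper_force: 0.0
```

drive_tool(motion="3 0 0 0 0 0 0.14;3 0 0 0 0 0 0.14;3 0 0 0 0 0 0.14;3 0 0 0 0 0 0.14;3 0 0 0 0 0 0.14;3 0 0 0 0 0 0.14;3 0 0 0 0 0 0.14;3 0 0 0 0 0 0.14;3 0 0 0 0 0 0.14;3 0 0 0 0 0 0")

```text
t: 3.1
tool_pos: [0.6123, 0.093, 0.2479]
eef_rot: [-2.202, -2.241, 0.001]
contact_force: [0.4, -0.1, -0.0]
width: 0.0298
gripper_force: 0.0
```

Run:
```python
from h import *
im=cv2.cvtColor(capture("wrist"),cv2.COLOR_RGB2BGR);c=get_calibration("wrist")
import pickle;pickle.dump(c,open("w.pkl","wb"));cv2.imwrite("pics/w1.png",im)
print(px(c,[[.622,.131,.104],[.622,.0795,.098],[.6205,.087,.1]]).round())
```

```text
[[324. 156.]
 [322. 205.]
 [321. 199.]]
```

View pics/w1.png

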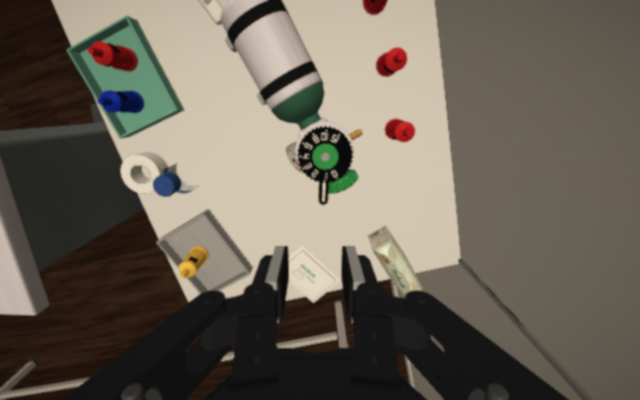

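The wrist view confirms it: sleeve centre at (325,156) and lug end at (323,203), both as predicted. I'll straddle the lug now.

drive_tool(motion="2.4 -0.6 1.0 0 0 0 0;2.4 0 0 2.0 0 0 0;2.4 0 0 2.0 0 0 0;2.4 0 0 2.0 0 0 0;2.4 0 0 2.0 0 0 0;2.4 0 0 2.0 0 0 0;2.4 0 0 2.0 0 0 0;2.4 0 0 1.4 0 0 0;2.4 0 0 1.4 0 0 0;2.4 0 0 0 0 0 0")

```text
t: 4.15
tool_pos: [0.6222, 0.0865, 0.0986]
eef_rot: [-2.199, -2.242, 0.003]
contact_force: [-0.9, -0.0, -0.2]
width: 0.0235
gripper_force: 0.0
```

drive_tool(motion="2.4 0.04 0.58 0 0 0 -0.131;2.4 0.04 0.58 0 0 0 -0.131;2.4 0.04 0.58 0 0 0 -0.131;2.4 0.04 0.58 0 0 0 -0.131;2.4 0.04 0.58 0 0 0 -0.131;2.4 0.04 0.58 0 0 0 -0.131")

```text
t: 4.75
tool_pos: [0.6536, 0.0999, 0.1011]
eef_rot: [-1.166, -2.917, 0.002]
contact_force: [-1.8, -0.5, 1.6]
width: 0.0242
gripper_force: 1.1
```

drive_tool(motion="2.4 0.04 0.58 0 0 0 -0.131;2.4 0.04 0.58 0 0 0 -0.131;2.4 0.04 0.58 0 0 0 -0.131;2.4 0.04 0.58 0 0 0 -0.131;2.4 0.04 0.58 0 0 0 -0.131;2.4 0.04 0.58 0 0 0 -0.131;2.4 0 0 0 0 0 0;2.4 0 0 0 0 0 0")

```text
t: 5.55
tool_pos: [0.6665, 0.1319, 0.1008]
eef_rot: [-0.026, 3.141, -0.0]
contact_force: [0.6, 0.6, -0.2]
width: 0.0242
gripper_force: 0.0
```

drive_tool(motion="2.4 0 0 -2 0 0 0;2.4 0 0 -2 0 0 0;2.4 0 0 -3 0 0 0;2.4 0 0 -3 0 0 0;2.4 0 0 -3 0 0 0;2.4 0 0 -2 0 0 0;2.4 0 0 0 0 0 0")

```text
t: 6.25
tool_pos: [0.6675, 0.1324, 0.254]
eef_rot: [-0.026, 3.136, 0.002]
contact_force: [0.1, 0.4, -0.4]
width: 0.0243
gripper_force: 0.0
```

Run:
```python
from h import *
im=cv2.cvtColor(capture("wrist"),cv2.COLOR_RGB2BGR);c=get_calibration("wrist")
P=px(c,[[.622,.131,.104],[.6735,.131,.098],[.622-.014,.131-.024,.073]]);print(P.round())
u,v=P[0].astype(int);x0,y0=max(u-80,0),max(v-60,0)
print(x0,y0);cv2.imwrite("pics/w2.png",cv2.resize(im[y0:y0+120,x0:x0+160],None,fx=5,fy=5,interpolation=cv2.INTER_CUBIC))
print(bot.read_state()["t"])
```

```text
[[314. 146.]
 [314. 196.]
 [292. 128.]]
234 85
6.3
```

View pics/w2.png

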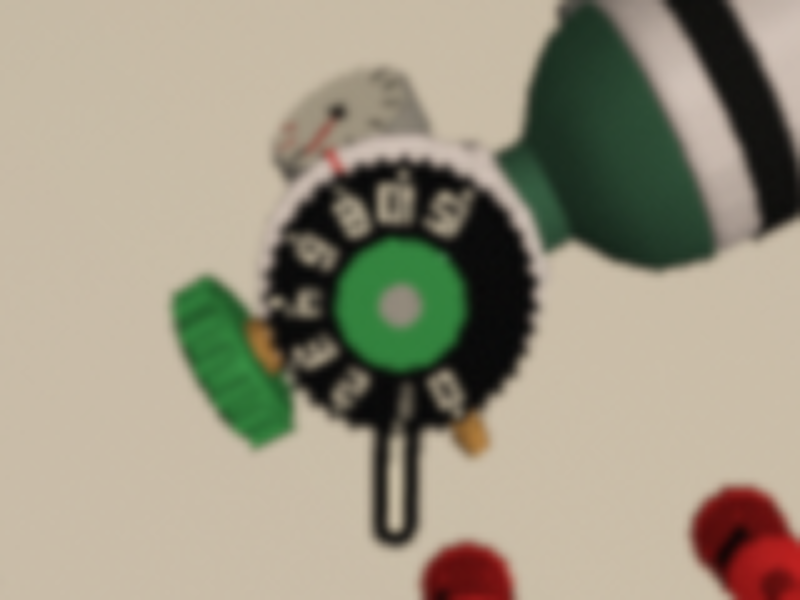

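The close-up shows the 8 at the red index line (335,160) and the lug pointing straight down (395,540), which is 8 clicked in. The gripper is clear.

```bash
python3 -c "
from rig import order
print(order.close_job())"
```

```text
the job is handed in; nothing more can be done
None
```

The yellow adapter was in the steel dish, so I turned the sleeve from 3 to 8 L/min; the last wrist picture shows it clicked in at 8 with the gripper clear, and the job is handed in.

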